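Load the relay housing and refit its cover

ROBOT

A 6-joint arm with a two-finger parallel gripper is mounted at the origin on a cart in front of the work surface, level with it; the furniture and walls round the work are solid. World frame = base frame: x ahead of the robot, y to its left, z up, the work surface at z = 0. Lengths are in m, angles in rad, forces in N, time in s.
With the tool pointing down it reaches from about 0.275 to 1 m from the base axis. Payload 8.4 kg.
Tool frame: the origin (TCP) lies midway between the tips of the shut fingers; the grasp point (between the pads) lies 19 mm behind it; z points along the fingers, y is the line along which they close (so a half turn about z gives the same grasp; the last joint's range is limited). The gripper opens to 85 mm and grips with 20 to 120 N. Pads are 22 mm wide; open, the fingers measure 114 mm over their backs; the gripper's body (76 mm by 85 mm) begins 54 mm behind the grasp point. The pads swing forward as they close: fully open they stand 13 mm farther back than shut.
Start: joints at [-1.307, 0.353, 1.633, -0, 1.155, -0.002], TCP at [0.164, -0.603, 0.231] pointing down, gripper open.
Joint ranges: [-2.63, 2.63], [-0.92, 2.1], [0.06, 2.66], [-1.3, 4.44], [0, 2.69], [-3.02, 3.02]. Speed limits (rad/s): [2.22, 2.22, 2.79, 3.14, 3.14, 3.14].

INTERFACE

Orientations are given as a rotation vector (axis times angle).
In Python, from station import env, optics gives the robot as it stands. Calls block until the motion is done:
- env.goto(position, orientation): joint-space move of the TCP to a pose.
- env.move_l(position, frame=None, velocity=0.15): straight line of the TCP; frame=None keeps the orientation; velocity is the mean speed in m/s.
- env.move_j(angles): joint-space move.
- env.grip(opening, f_grip=None): finger opening in m; f_grip is the grip in N (None keeps the last); returns when the fingers have stopped.
- env.hold(seconds).
- env.inverse_kinematics(position, orientation): joint angles nearest the present ones, or None.
- optics.get_image(name): name is "scene" or "top" or "wrist"; returns the picture (420x560x3 uint8, red, green, blue); there is no depth.
- optics.get_calibration(name): a dict with "camera_matrix" (3x3 intrinsics, pixels), "k1" (the pictures are not rectified: a ray, as slopes to the right and down, at radius r is drawn at 1 + k1 r^2 times it, then the intrinsics apply), "extrinsics" (4x4, takes a point from world to camera coordinates); the wrist camera has in their place "hand_eye" (4x4, takes a point from camera to tool coordinates, whose origin is the TCP and whose axes are the flange's). Camera axes: x right, y up, looking along -z (the intrinsics and any distortion apply to the point x, -y, -z); pixel columns grow to the right and rows downward; lengths in m; the calibration is good to about 2 mm. A picture is of the moment at which its call begins: read the wrist's pose just before it. get_calibration takes no time and is no camera call.
A pose or a line that the arm cannot do raises env.IKError and nothing moves.
- env.hand_in(): hands the job in; it is judged then, once.
Readings, each from a call of its own:
- env.current_t(): time.
- env.current_joint_positions(): joint angles.
- env.current_joint_velocities(): joint speeds.
- env.current_effort(): joint torques, N m.
- env.current_position(): TCP position.
- env.current_eef_rot(): TCP orientation.
- env.current_ft_force(): force on the tool from outside, world axes, zero at the start.
- env.current_moment(): the same for the moment, N m.
- env.current_grip_width(): finger opening in m.
- env.current_gripper_force(): force on a finger pad.
Only numpy, scipy, OpenCV 4.12 (cv2) and the standard library are available. Lean on these libraries where they do the work, as an engineer would, in place of code of your own. Each camera call takes 0.05 s, during which the arm holds its last target. There are 200 camera calls.

TASK

Lift the loose blue cover off the pins of the relay housing and park it level on the narrow yellow cover rest. While it is parked there, stand every relay that lies on the desk (two or three of them) upright on the housing's narrow aluminium rail, then seat the cover fully home on the housing's pins again. Leave the other things on the desk where they are.

Things in the scene. Friction and masses are not known exactly. Their poses are not given: they have to be found in the camera images.
- housing: Relay housing, fixed: dark base plate 190 x 120 x 4 mm, two grey end walls (16 mm thick, 104 wide, centred at x = +-67 mm, tops 46 mm above the desk), no side walls. A steel pin, 6 mm across, 10 tall, tapered, stands on each wall top at (+-67, 0) mm. Origin: centre of the underside, on the desk; x along its rail, y across, z up. With the cover home its handle point is 69 mm above this origin.
- rail_top (a point): Centre of the flat top of the housing's aluminium rail, 10 mm above the desk and 6 mm above the base plate; the rail is 16 mm wide (y) and 118 mm long (x, from wall to wall); axes as the housing's. Relays stand upright on it, overhanging on both sides.
- cover_handle (a point): Loose blue cover plate, 156 x 110 x 5 mm, 0.2 kg, with a black handle bar on top, 74 long (x), 12 thick (y), 16 mm tall, 10 mm clear of the plate. This point: the bar's centre, over the plate's middle, 23 mm above the plate's underside; x along plate and bar, z up. Two 10 mm square holes at (+-67, 0) mm fit the housing's pins, either way round. Starts seated on the housing.
- rest_top (a point): Cover rest, fixed: a yellow raised bar 40 mm wide (own x) and 110 mm long (own y) on a dark steel foot. This point is the centre of its flat top, 30 mm above the desk. The cover balances level on it with its middle over the bar; the handle's centre is then 23 mm above this point. Cover x along rest x is steadiest.
- relay1_c (a point): A relay: dark plastic block 22 (x) x 28 (y) x 18 mm tall with a white label and small contact pins on top (to 22 mm; the pins are not solid), 50 g, standing upright on the desk. This point is its centre, 9 mm above its underside; z up when upright. Two or three of four are present, absent ones read None.
- relay2_c (a point): A relay: dark plastic block 22 (x) x 28 (y) x 18 mm tall with a white label and small contact pins on top (to 22 mm; the pins are not solid), 50 g, standing upright on the desk. This point is its centre, 9 mm above its underside; z up when upright. Two or three of four are present, absent ones read None.
- relay3_c (a point): A relay: dark plastic block 22 (x) x 28 (y) x 18 mm tall with a white label and small contact pins on top (to 22 mm; the pins are not solid), 50 g, standing upright on the desk. This point is its centre, 9 mm above its underside; z up when upright. Two or three of four are present, absent ones read None.
- relay4_c (a point): A relay: dark plastic block 22 (x) x 28 (y) x 18 mm tall with a white label and small contact pins on top (to 22 mm; the pins are not solid), 50 g, standing upright on the desk. This point is its centre, 9 mm above its underside; z up when upright. Two or three of four are present, absent ones read None.
- paste_tin: Beige round tin, 52 mm across, 20 mm tall; a bystander on the desk. Origin: centre of the underside.
- eraser: White eraser, 19 x 42 x 12 mm; a bystander on the desk. Origin: centre of the underside.
- solder_spool: Blue spool of solder, 56 mm across, 40 mm tall; a bystander on the desk. Origin: centre of the underside.
- flux_jar: Small jar with green lid, 37 mm across, 34 mm tall; a bystander on the desk. Origin: centre of the underside.
- power_brick: Black power brick, 42 x 68 x 30 mm; a bystander on the desk. Origin: centre of the underside.

How it is judged:
On the way, in this order (a step that is already met when the one before it is completed fails the run):
1. the cover lies level on the cover rest, released (z of cover_handle in the frame of rest_top between 0.018 and 0.028 m and angle between cover_handle's own z axis and vertical below 0.06 rad and horizontal distance between cover_handle and rest_top below 0.06 m and contact force between the fingers and cover below 0.2 N and linear speed of cover below 0.03 m/s), for 0.3 s.
2. every relay stands upright on the housing's rail, released, while the cover is still parked on its rest (all of step 1 and z of relay1_c in the frame of rail_top between 0.005 and 0.013 m and y of relay1_c in the frame of rail_top between -0.009 and 0.009 m and x of relay1_c in the frame of rail_top between -0.056 and 0.056 m and angle between each of relay1_c, relay2_c, relay3_c, relay4_c's own z axis and vertical below 0.1 rad and contact force between the fingers and relay1 below 0.2 N and linear speed of each of relay1, relay2, relay3, relay4 below 0.03 m/s and z of relay2_c in the frame of rail_top between 0.005 and 0.013 m and y of relay2_c in the frame of rail_top between -0.009 and 0.009 m and x of relay2_c in the frame of rail_top between -0.056 and 0.056 m and contact force between the fingers and relay2 below 0.2 N and z of relay3_c in the frame of rail_top between 0.005 and 0.013 m and y of relay3_c in the frame of rail_top between -0.009 and 0.009 m and x of relay3_c in the frame of rail_top between -0.056 and 0.056 m and contact force between the fingers and relay3 below 0.2 N and z of relay4_c in the frame of rail_top between 0.005 and 0.013 m and y of relay4_c in the frame of rail_top between -0.009 and 0.009 m and x of relay4_c in the frame of rail_top between -0.056 and 0.056 m and contact force between the fingers and relay4 below 0.2 N), for 0.3 s.
At the end, for the whole second after the job is handed in: Each relay stands upright on the rail (centre within 9 mm of its centre line, 56 mm of its middle, tilt under 0.1 rad); the cover is down on the pins (handle within 4 mm of the housing's middle, 65-72 mm above the desk, tilt under 0.035, yaw within 0.08 rad); all released and at rest (z of relay1_c in the frame of rail_top between 0.005 and 0.013 m and y of relay1_c in the frame of rail_top between -0.009 and 0.009 m and x of relay1_c in the frame of rail_top between -0.056 and 0.056 m and angle between each of relay1_c, relay2_c, relay3_c, relay4_c's own z axis and vertical below 0.1 rad and contact force between the fingers and relay1 below 0.2 N and linear speed of each of relay1, relay2, relay3, relay4, cover below 0.03 m/s and z of relay2_c in the frame of rail_top between 0.005 and 0.013 m and y of relay2_c in the frame of rail_top between -0.009 and 0.009 m and x of relay2_c in the frame of rail_top between -0.056 and 0.056 m and contact force between the fingers and relay2 below 0.2 N and z of relay3_c in the frame of rail_top between 0.005 and 0.013 m and y of relay3_c in the frame of rail_top between -0.009 and 0.009 m and x of relay3_c in the frame of rail_top between -0.056 and 0.056 m and contact force between the fingers and relay3 below 0.2 N and z of relay4_c in the frame of rail_top between 0.005 and 0.013 m and y of relay4_c in the frame of rail_top between -0.009 and 0.009 m and x of relay4_c in the frame of rail_top between -0.056 and 0.056 m and contact force between the fingers and relay4 below 0.2 N and z of cover_handle in the frame of housing between 0.065 and 0.072 m and x of cover_handle in the frame of housing between -0.004 and 0.004 m and y of cover_handle in the frame of housing between -0.004 and 0.004 m and angle between cover_handle's own z axis and vertical below 0.035 rad and angle between the x axis of cover_handle and the x axis of housing, either way round below 0.08 rad and contact force between the fingers and cover below 0.2 N); the robot touches nothing.
It fails at once if a bystander is moved by more than 30 mm (distance of any of paste_tin, eraser, solder_spool, flux_jar, power_brick from where it was at the start of the episode above 0.03 m).
Of relay1, relay2, relay3, relay4 only 2 to 3 are there at a start; the rules pass over those that are not, and their reading is None.
At some moment in a run one of relay1, relay2, relay3, relay4 may be knocked a few centimetres aside while the robot is not near it.
It also fails if it takes over 210 s, if anything falls off the work surface, if the arm or the gripper's body presses on something with over 40 N, if the wrist force passes 120 N, or if a joint passes its speed limit or range.

## Working session

There is one attempt and no reset: what is moved stays moved. The work goes in short steps, each a Python script; the robot and the scene stay as the last script left them, time stands still between calls to the robot, and variables do not carry over. Pictures are saved under pics/ and viewed, at most 14 in all, crops included, and the job is handed in when it is done.

```bash
ls; mkdir -p pics
python3 - <<'E'
from station import env, optics
import cv2
for n in ("top","scene"):
    im=optics.get_image(n); cv2.imwrite(f"pics/{n}0.png",cv2.cvtColor(im,cv2.COLOR_RGB2BGR))
    c=optics.get_calibration(n); print(n,c)
print(optics.get_calibration("wrist"),env.current_eef_rot(),env.current_t())
E
```

```text
pics
top {'camera_matrix': array([[475.77378794,   0.        , 277.95988133],
       [  0.        , 475.77378794, 215.62414765],
       [  0.        ,   0.        ,   1.        ]]), 'k1': -0.1417298549362317, 'extrinsics': array([[ 0.00412686, -0.99971115,  0.02367662,  0.02716079],
       [ 0.9905282 ,  0.00733627,  0.13711329, -0.51281192],
       [-0.13724739,  0.02288652,  0.99027237, -0.98527593],
       [ 0.        ,  0.        ,  0.        ,  1.        ]])}
scene {'camera_matrix': array([[403.11490502,   0.        , 279.05453182],
       [  0.        , 403.11490502, 208.32394602],
       [  0.        ,   0.        ,   1.        ]]), 'k1': -0.040339496046970055, 'extrinsics': array([[-8.31936928e-01, -5.54869648e-01, -7.88223183e-04,
         4.44995388e-01],
       [ 3.41482672e-01, -5.13116448e-01,  7.87464981e-01,
        -2.13829191e-01],
       [-4.37344867e-01,  6.54852032e-01,  6.16358892e-01,
        -9.41520797e-01],
       [ 0.00000000e+00,  0.00000000e+00,  0.00000000e+00,
         1.00000000e+00]])}
{'camera_matrix': array([[360.514528  ,   0.        , 271.77232877],
       [  0.        , 360.514528  , 205.88568545],
       [  0.        ,   0.        ,   1.        ]]), 'k1': -0.003525250892104122, 'hand_eye': array([[ 2.48524208e-04,  9.61595820e-01,  2.74469337e-01,
         6.91294575e-02],
       [ 9.99999127e-01,  1.17221940e-04, -1.31615474e-03,
        -4.04212295e-04],
       [-1.29778273e-03,  2.74469424e-01, -9.61594952e-01,
        -1.42970617e-01],
       [ 0.00000000e+00,  0.00000000e+00,  0.00000000e+00,
         1.00000000e+00]])} [-3.11266539e+00 -4.16138548e-01  2.86286079e-04] 0.1
```

View pics/top0.png

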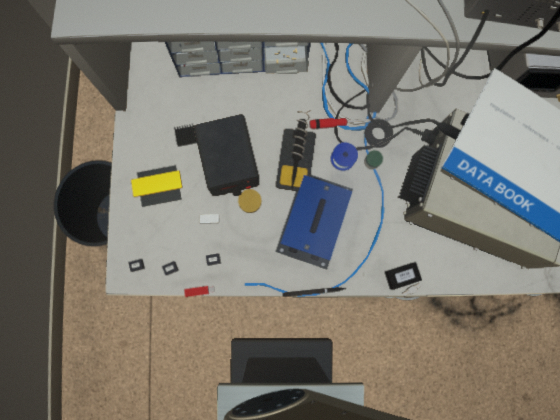

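View pics/scene0.png

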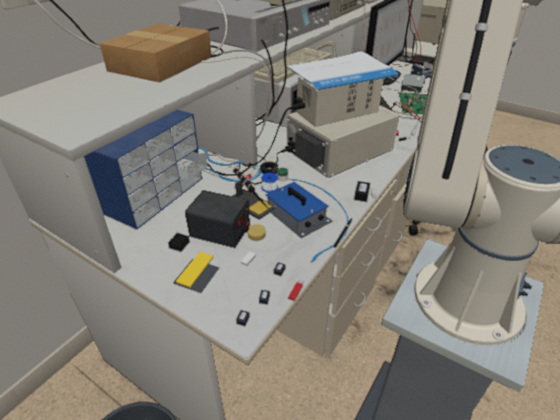

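The top view shows the blue cover at (317,220), the yellow rest at (157,183), and three relays at (136,265), (170,268) and (213,259). The scene view agrees. I'll localise these roughly, then take close wrist views.

```bash
cat > h.py <<'E'
from station import env, optics
import numpy as np, cv2
from scipy.spatial.transform import Rotation as R
def cam(name):
    """intrinsics, k1, world->camera 4x4, picture (BGR)"""
    c=optics.get_calibration(name)
    if name=="wrist":
        T=np.eye(4);T[:3,:3]=R.from_rotvec(env.current_eef_rot()).as_matrix();T[:3,3]=env.current_position()
        E=np.linalg.inv(T@c["hand_eye"])
    else: E=c["extrinsics"]
    return c["camera_matrix"],c["k1"],E,cv2.cvtColor(optics.get_image(name),cv2.COLOR_RGB2BGR)
def ray2world(C,px,z):
    K,k,E,_=C
    p=np.atleast_2d(np.array(px,float))
    u=cv2.undistortPoints(p[:,None],K,np.array([k,0,0,0,0.]))[:,0]
    d=np.c_[u[:,0],-u[:,1],-np.ones(len(u))]
    M=np.linalg.inv(E); d=d@M[:3,:3].T; o=M[:3,3]
    return o+d*((z-o[2])/d[:,2])[:,None]
def w2px(C,P):
    K,k,E,_=C
    q=np.atleast_2d(P)@E[:3,:3].T+E[:3,3]; q=q*[1,-1,-1]
    return cv2.projectPoints(q,np.zeros(3),np.zeros(3),K,np.array([k,0,0,0,0.]))[0][:,0]
def blob(C,lo,hi,z,roi=None):
    """min-area rect of largest HSV blob, in world at height z: centre, yaw of long side, (long,short)"""
    m=cv2.inRange(cv2.cvtColor(C[3],cv2.COLOR_BGR2HSV),np.array(lo),np.array(hi))
    if roi: 
        k=np.zeros_like(m);k[roi[1]:roi[3],roi[0]:roi[2]]=255;m&=k
    c=max(cv2.findContours(m,cv2.RETR_EXTERNAL,cv2.CHAIN_APPROX_NONE)[0],key=cv2.contourArea)
    return rect(ray2world(C,c[:,0],z))
def rect(w):
    b=cv2.boxPoints(cv2.minAreaRect((w[:,:2]*1000).astype(np.float32)))/1000
    e1,e2=b[1]-b[0],b[2]-b[1]
    L=e1 if np.hypot(*e1)>np.hypot(*e2) else e2
    return b.mean(0),np.arctan2(L[1],L[0])%np.pi,sorted([np.hypot(*e1),np.hypot(*e2)])[::-1]
def rot(a,tilt=0):
    """tool down, closing line (tool y) along world yaw a; half turn picked to keep joint 6 small"""
    return (R.from_euler("z",a)*R.from_rotvec([np.pi,0,0])*R.from_euler("z",np.pi/2)*R.identity()).as_rotvec()
def pose(x,y,z,a):
    """joint move with tool down, tool y along yaw a (mod pi), TCP at x,y,z"""
    best=None
    for s in (0,np.pi,):
        # tool x = (sin.., ) : tool y along a
        yv=np.array([np.cos(a+s),np.sin(a+s),0]);zv=np.array([0,0,-1.]);xv=np.cross(yv,zv)
        o=R.from_matrix(np.c_[xv,yv,zv]).as_rotvec()
        q=env.inverse_kinematics([x,y,z],o)
        if q is not None and (best is None or abs(q[5])<abs(best[1][5])): best=(o,q)
    if best is None: raise RuntimeError("no ik")
    return best
def go(x,y,z,a):
    o,q=pose(x,y,z,a); env.move_j(q); return o
E
python3 - <<'E'
from h import *
C=cam("top")
np.set_printoptions(precision=4,suppress=True)
print("cover",blob(C,(105,120,60),(125,255,255),0.051,(270,170,360,275)))
print("rest",blob(C,(22,150,120),(35,255,255),0.03,(120,160,190,205)))
print("relays",ray2world(C,[(136,265),(170,268),(213,259)],0.018)[:,:2])
print("by",ray2world(C,[(228,155),(187,135),(250,200),(317,220),(344,155),(209,219)],0.02)[:,:2])
from station import env
print(env.current_t())
E
```

```text
cover (array([ 0.5093, -0.05  ], dtype=float32), np.float32(2.8224046), [np.float32(0.15540096), np.float32(0.10764633)])
rest (array([0.5828, 0.2968], dtype=float32), np.float32(1.7651854), [np.float32(0.10847028), np.float32(0.041299943)])
relays [[0.4048 0.3368]
 [0.3993 0.2621]
 [0.4196 0.1693]]
by [[ 0.6497  0.1412]
 [ 0.6955  0.2343]
 [ 0.5487  0.091 ]
 [ 0.5057 -0.0554]
 [ 0.6526 -0.1173]
 [ 0.5062  0.1796]]
0.15
```

Run:
```python
from h import *
np.set_printoptions(precision=4,suppress=True)
go(0.5093,-0.05,0.22,-0.319+np.pi/2)
C=cam("wrist");cv2.imwrite("pics/w_cover.png",C[3])
print("cover",blob(C,(105,120,40),(125,255,255),0.051))
print(w2px(C,[0.5093,-0.05,0.077]),env.current_joint_positions())
go(0.5828,0.2968,0.26,1.765)
C=cam("wrist");cv2.imwrite("pics/w_rest.png",C[3])
print("rest",blob(C,(22,150,100),(35,255,255),0.03),env.current_joint_positions())
```

```text
cover (array([ 0.5085, -0.0513], dtype=float32), np.float32(2.817044), [np.float32(0.15612696), np.float32(0.10962088)])
[[272.7771 191.8796]] [-0.102   0.1891  1.884  -0.0002  1.0684 -1.3524]
rest (array([0.5838, 0.2972], dtype=float32), np.float32(1.7641835), [np.float32(0.10846932), np.float32(0.039360818)]) [ 0.4668  0.3736  1.538  -0.0004  1.2305 -1.2963]
```

```bash
python3 -c "
import cv2,numpy as np
a=cv2.imread('pics/w_cover.png');b=cv2.imread('pics/w_rest.png')
s=np.hstack([cv2.resize(a,(400,300)),cv2.resize(b,(400,300))]);cv2.imwrite('pics/m1.png',s)"
```

```text
(no output)
```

View pics/m1.png

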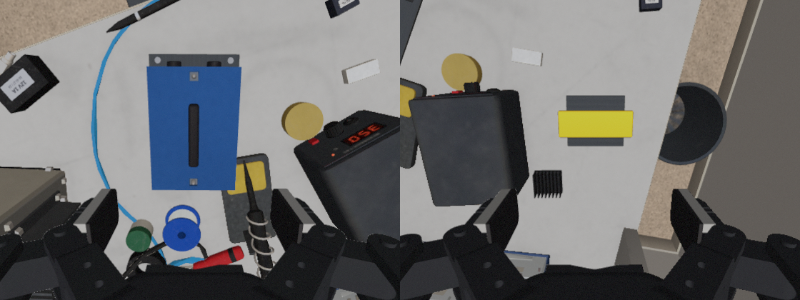

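Run:
```python
from h import *
np.set_printoptions(precision=4,suppress=True)
hx,hy,ha=0.5085,-0.0513,2.817-np.pi/2
env.grip(0.05,30)
go(hx,hy,0.15,ha)
env.move_l([hx,hy,0.056],velocity=0.1)
f0=np.array(env.current_ft_force())
env.grip(0.0,40)
print("w",env.current_grip_width(),env.current_gripper_force(),np.array(env.current_ft_force())-f0)
env.move_l([hx,hy,0.075],velocity=0.04)
env.move_l([hx,hy,0.20],velocity=0.15)
print(env.current_grip_width(),np.array(env.current_ft_force())-f0)
rx,ry,ra=0.5775,0.308,1.764
o,q=pose(rx,ry,0.20,ra); print(q)
env.move_j(q)
C=cam("scene");cv2.imwrite("pics/s1.png",C[3])
env.move_l([rx,ry,0.06],velocity=0.12)
env.move_l([rx,ry,0.0405],velocity=0.03)
env.hold(0.2);print(np.array(env.current_ft_force())-f0,env.current_position())
env.grip(0.04)
env.hold(0.4)
env.move_l([rx,ry,0.20],velocity=0.15)
C=cam("wrist");cv2.imwrite("pics/w_parked.png",C[3])
print("cover",blob(C,(105,120,40),(125,255,255),0.035),env.current_t())
```

```text
w 0.011105473089206928 39.72879230976105 [-1.0289 -0.3022  4.9946]
0.011211913518236761 [ 0.4088 -0.33   -2.7605]
[ 0.4877  0.4271  1.5954  0.      1.1191 -1.2763]
[-4.6298 -2.1888  3.959 ] [0.5771 0.3078 0.0406]
cover (array([0.5772, 0.3079], dtype=float32), np.float32(0.19270262), [np.float32(0.15411717), np.float32(0.10925126)]) 14.6667
```

Run:
```python
from h import *
np.set_printoptions(precision=4,suppress=True)
go(0.407,0.26,0.33,np.pi/2)
C=cam("wrist");cv2.imwrite("pics/w_rel.png",C[3])
print(w2px(C,[[0.4048,0.3368,.018],[.3993,.2621,.018],[.4196,.1693,.018]]),env.current_joint_positions())
a=cv2.imread('pics/w_parked.png')
cv2.imwrite('pics/m2.png',np.hstack([cv2.resize(a,(400,300)),cv2.resize(C[3],(400,300))]))
```

```text
[[332.6538 158.328 ]
 [273.5314 153.9067]
 [200.7174 169.7775]] [ 0.565   0.042   1.8024 -0.0001  1.2982 -1.006 ]
```

View pics/m2.png

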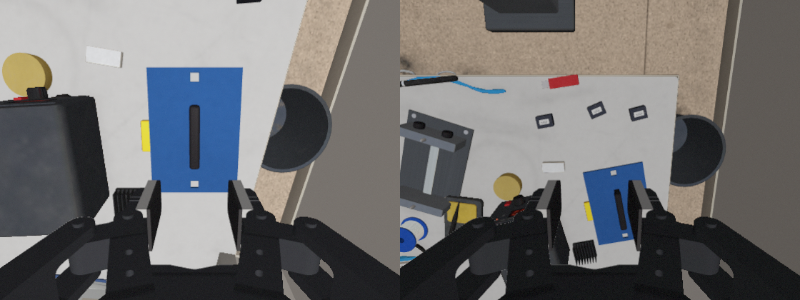

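Cover parked level. In the wide view the relays are at full-resolution pixels (202,169), (276,154) and (333,158), where I expected them. Next I look from directly above each relay, grasp it and place it.

```bash
cat > rel.py <<'E'
from h import *
np.set_printoptions(precision=4,suppress=True)
H=np.array([0.5085,-0.0513]);HA=2.817-np.pi      # housing middle, yaw of its x
def find(x,y,tag,a=np.pi/2,z=0.15,top=0.018):
    o,q=pose(x,y,z,a); tx=R.from_rotvec(o).as_matrix()[:2,0]
    go(*(np.array([x,y])-0.069*tx),z,a)
    C=cam("wrist"); cv2.imwrite(f"pics/{tag}.png",C[3])
    g=cv2.cvtColor(C[3],cv2.COLOR_BGR2GRAY); m=(g<90).astype(np.uint8)
    best=None
    for c in cv2.findContours(m,cv2.RETR_EXTERNAL,cv2.CHAIN_APPROX_NONE)[0]:
        if cv2.contourArea(c)<300: continue
        r=rect(ray2world(C,c[:,0],top)); L,S=r[2]
        if 0.024<L<0.034 and 0.018<S<0.028:
            d=np.hypot(*(r[0]-[x,y]))
            if best is None or d<best[0]: best=(d,r)
    return best and best[1]
def pick_place(x,y,s,tag):
    r=find(x,y,tag); print(tag,r)
    if r is None: return False
    (x,y),a,_=r; x,y=float(x),float(y)
    env.grip(0.05)
    go(x,y,0.08,a); env.move_l([x,y,0.003],velocity=0.12)
    env.grip(0.0,30); print("w",env.current_grip_width(),env.current_gripper_force())
    if env.current_grip_width()<0.02: env.grip(0.05); env.move_l([x,y,0.15]); return False
    env.move_l([x,y,0.16],velocity=0.2)
    px,py=H+s*np.array([np.cos(HA),np.sin(HA)])
    go(px,py,0.16,HA+np.pi/2)
    env.move_l([px,py,0.03],velocity=0.15); env.move_l([px,py,0.0135],velocity=0.03)
    env.grip(0.046); env.hold(0.2)
    env.move_l([px,py,0.16],velocity=0.2); print(env.current_t(),env.current_ft_force())
    return True
E
python3 - <<'E'
from rel import *
print(pick_place(0.4196,0.1693,-0.034,"r1"))
C=cam("wrist");cv2.imwrite("pics/p1.png",C[3])
a=cv2.imread('pics/r1.png')
cv2.imwrite('pics/m3.png',np.hstack([cv2.resize(a,(400,300)),cv2.resize(C[3],(400,300))]))
E
```

```text
r1 (array([0.4202, 0.1706], dtype=float32), np.float32(1.74738), [np.float32(0.028387522), np.float32(0.021403825)])
w 0.028366582068979476 29.86580729484558
23.2833 [ 0.5136 -0.2803 -1.2154]
True
```

View pics/m3.png

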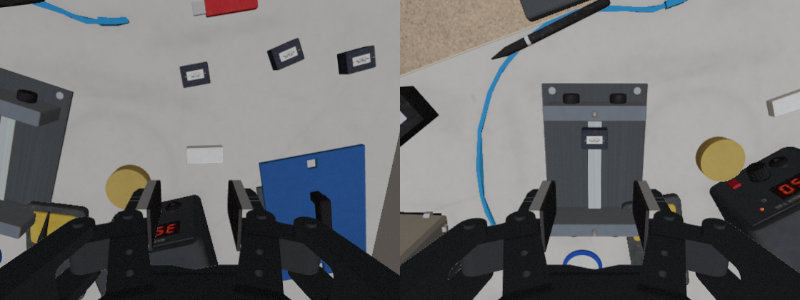

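The relay stands centred on the rail at half-scale pixel (594,139). Next, the other two.

Run:
```python
from rel import *
print(pick_place(0.3993,0.2621,0.0,"r2"))
print(pick_place(0.4048,0.3368,0.034,"r3"))
env.move_l([H[0]-0.05*np.cos(HA),H[1]-0.05*np.sin(HA),0.22])
C=cam("wrist");cv2.imwrite("pics/p3.png",C[3])
T=cam("top");cv2.imwrite("pics/t3.png",T[3])
cv2.imwrite('pics/m4.png',np.hstack([cv2.resize(C[3],(400,300)),cv2.resize(T[3],(400,300))]))
```

```text
r2 (array([0.4  , 0.264], dtype=float32), np.float32(1.9779146), [np.float32(0.028416714), np.float32(0.02162824)])
w 0.028387923105518333 29.990380704402924
31.6417 [ 0.2222  0.0896 -0.7201]
True
r3 (array([0.4055, 0.3388], dtype=float32), np.float32(1.834856), [np.float32(0.028153077), np.float32(0.021316694)])
w 0.02825240266358444 30.203256905078888
40.5417 [-0.8448  0.9215 -0.2172]
True
```

View pics/m4.png

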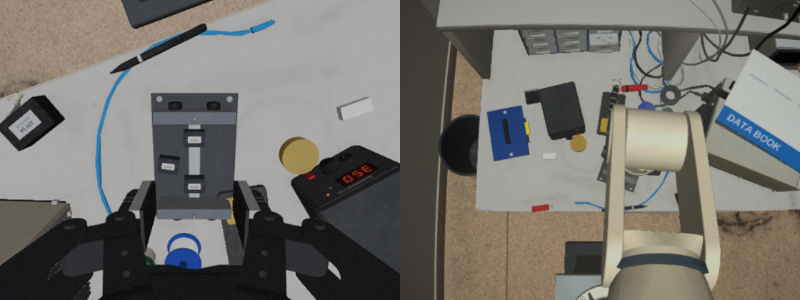

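The middle relay has been knocked off the rail (half-scale pixel (169,165)). I'll look closer.

Run:
```python
from rel import *
ux=np.array([np.cos(HA),np.sin(HA)]); uy=np.array([-ux[1],ux[0]])
C=None
o,q=pose(*H,0.15,HA+np.pi/2); tx=R.from_rotvec(o).as_matrix()[:2,0]
go(*(H-0.069*tx),0.14,HA+np.pi/2)
C=cam("wrist"); cv2.imwrite("pics/k.png",C[3])
cv2.imwrite("pics/kc.png",cv2.resize(C[3][0:260,150:420],None,fx=2.2,fy=2.2))
for s in(-.034,0,.034): print(w2px(C,[*(H+s*ux),0.028]))
print(tx,ux,uy)
S=cam("scene"); cv2.imwrite("pics/k2.png",cv2.resize(S[3][150:250,230:370],None,fx=5,fy=5,interpolation=cv2.INTER_CUBIC))
```

```text
[[272.4501  52.4444]]
[[272.4341 106.2839]]
[[272.4191 156.2364]]
[-0.9478  0.3189] [ 0.9478 -0.3189] [0.3189 0.9478]
```

View pics/kc.png

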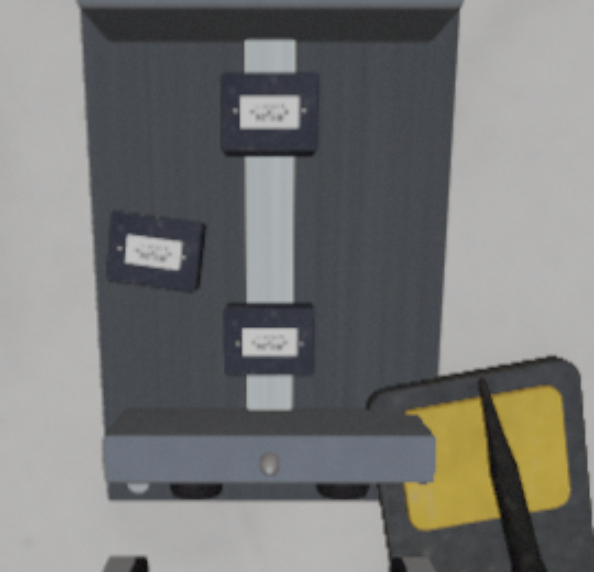

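The knocked relay stands flat on the base plate, with crop corners (111,212), (205,222), (198,291) and (106,282). I'll re-grasp it by its 28 mm sides, keeping the tips above the rail, and put it back.

```bash
cat >> rel.py <<'E'
def wrist_at(s,z=0.14):
    o,q=pose(*H,0.15,HA+np.pi/2); tx=R.from_rotvec(o).as_matrix()[:2,0]
    go(*(H+s*np.array([np.cos(HA),np.sin(HA)])-0.069*tx),z,HA+np.pi/2)
    return cam("wrist")
E
python3 - <<'E'
from rel import *
C=cam("wrist")
p=np.array([(111,212),(205,222),(198,291),(106,282)])/2.2+[150,0]
r=rect(ray2world(C,p,0.022)); print(r, C[3].shape)
x,y=map(float,r[0]); a=float(r[1])
old=cv2.imread("pics/k.png"); print("moved?",np.abs(C[3].astype(int)-old).mean())
env.grip(0.042)
go(x,y,0.10,a); f0=np.array(env.current_ft_force())
env.move_l([x,y,0.03],velocity=0.1); env.move_l([x,y,0.0125],velocity=0.03)
print("f",np.array(env.current_ft_force())-f0)
env.grip(0.0,30); print("w",env.current_grip_width(),env.current_gripper_force())
env.move_l([x,y,0.10],velocity=0.15)
go(*H,0.10,HA+np.pi/2)
env.move_l([*H,0.035],velocity=0.12); env.move_l([*H,0.0193],velocity=0.03)
env.grip(0.044); env.hold(0.2)
env.move_l([*H,0.16],velocity=0.2)
C=wrist_at(0); cv2.imwrite("pics/k3.png",C[3]);T=cam("top");cv2.imwrite("pics/t4.png",T[3])
print(env.current_t())
cv2.imwrite('pics/m5.png',np.hstack([C[3][0:300,100:440],T[3][120:420,0:300]]))
E
```

```text
(array([ 0.5028, -0.0876], dtype=float32), np.float32(1.1441711), [np.float32(0.030350337), np.float32(0.021843784)]) (420, 560, 3)
moved? 3.5670719954648527
f [-0.5877 -0.2099  1.3238]
w 0.027955908983231484 29.954321086406708
48.9583
```

View pics/m5.png

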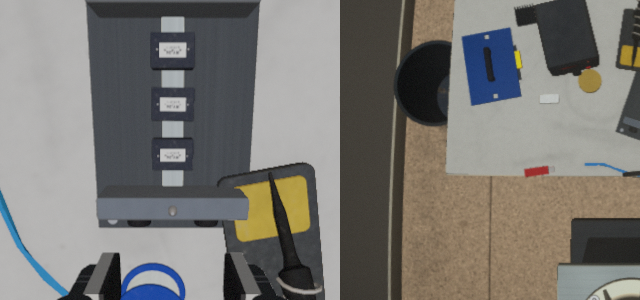

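All three stand on the rail, at cropped pixels (173,50), (173,104) and (173,154), and the cover is still parked. I'll check the pin position, then return the cover.

Run:
```python
from rel import *
ux=np.array([np.cos(HA),np.sin(HA)])
C=cam("wrist"); print("pin expected",w2px(C,[*(H+.067*ux),0.056]),"seen ~ (272,211)")
rx,ry,ra=0.5771,0.3078,1.764
go(rx,ry,0.20,ra)
C=cam("wrist"); print("cover",blob(C,(105,120,40),(125,255,255),0.035))
env.grip(0.04)
env.move_l([rx,ry,0.0415],velocity=0.12); f0=np.array(env.current_ft_force())
env.grip(0.0,40); print("w",env.current_grip_width())
env.move_l([rx,ry,0.20],velocity=0.12)
ha=HA+np.pi/2
go(*H,0.20,ha)
env.move_l([*H,0.075],velocity=0.1)
print("above",env.current_position(),np.array(env.current_ft_force())-f0)
env.move_l([*H,0.0575],velocity=0.02)
print("down",env.current_position(),np.array(env.current_ft_force())-f0)
S=cam("scene"); cv2.imwrite("pics/s6.png",cv2.resize(S[3][150:270,220:380],None,fx=4,fy=4,interpolation=cv2.INTER_CUBIC))
```

```text
pin expected [[272.4643 213.7995]] seen ~ (272,211)
cover (array([0.5769, 0.3079], dtype=float32), np.float32(0.19238456), [np.float32(0.15430526), np.float32(0.1092432)])
w 0.010920808748811281
above [ 0.5089 -0.0514  0.0755] [ 1.037  -0.4329 -1.164 ]
down [ 0.5083 -0.0513  0.0581] [-4.2435 -0.2917 11.6847]
```

View pics/s6.png

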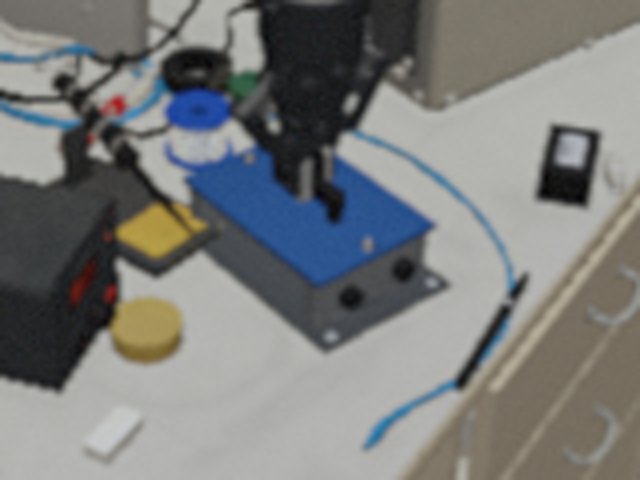

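Both pins poke through the plate at (250,158) and (368,243), so the cover is seated or within about a millimetre of it. I'll release and check.

Run:
```python
from rel import *
env.grip(0.04); env.hold(0.3)
env.move_l([*H,0.22],velocity=0.15)
C=cam("wrist"); cv2.imwrite("pics/f.png",C[3])
print("cover",blob(C,(105,120,40),(125,255,255),0.051),HA+np.pi)
S=cam("scene"); s=cv2.resize(S[3][160:245,240:360],None,fx=3.53,fy=3.53,interpolation=cv2.INTER_CUBIC)[:300]
cv2.imwrite("pics/m7.png",np.hstack([C[3][50:350,130:430],s]))
```

```text
cover (array([ 0.508 , -0.0514], dtype=float32), np.float32(2.8165207), [np.float32(0.15667288), np.float32(0.10930227)]) 2.817
```

View pics/m7.png

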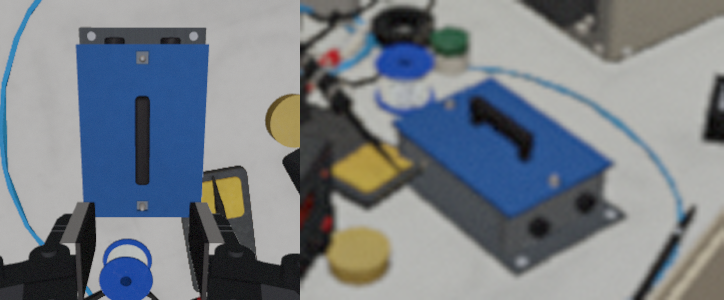

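The cover is flat and matches its starting pose to about 0.5 mm, with both pins through their holes. Handing in.

```bash
python3 -c "
from station import env
print(env.hand_in(),env.current_t())"
```

```text
the job is handed in; nothing more can be done
the job is handed in; nothing more can be done
```

I parked the cover on its rest, stood all three relays on the rail (one was knocked off and had to be put back), and seated the cover on its pins again; the job is handed in and no verdict was returned.

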